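# Set the length stop on the carrot-cutting guide

## Task

Set the cutting guide for the next carrots: with the fingertips, push the white sliding stop along its rail towards the low two-humped catch (not towards the plain upright bumper) until its spring pin rides over the first hump and drops into the notch between the humps, then take the hand away and leave it there. Push gently on the white block itself, keep off the pin's round knob (no gripping or lifting), and leave the mug, ramekin and spoon alone.

Things in the scene. Friction and masses are not known exactly. Their poses are not given: they have to be found in the camera images.
- guide: Wooden board 260 (x) x 460 (y) x 18 mm, fixed on the counter. Origin: underside centre. Rail runs along its y at x = +20 mm, top 28 mm above the counter; at x = +84 mm a flat index strip, 30 mm wide, top 22 mm above the counter; at y = +-214 mm dark cross blocks, 100 mm long in x (0 to +100 mm), up to 38 mm high.
- stop_block (a point): Centre of the stop's white block: 92 mm across the rail (guide x), 96 mm along it (guide y), 30 to 68 mm above the counter. Push on either upright end face, 48 mm from this point along guide y. On its +x side a bracket, 28 mm wide along y, reaches over the index strip and carries the spring pin.
- stop_pin (a point): Tip of the stop's spring pin when down (round, 4 mm radius): 64 mm to guide +x of the block's centre, same place along y, 25 mm above the counter. Moves with the stop but does not rise with the pin.
- stop (a joint): Place of the stop along the rail, m: 0 at the guide's middle, growing to guide +y, range -0.15 to 0.15. The stop moves only so; about 0.35 kg, 2 N friction plus 8 N per m/s; stays where left.
- pin (a joint): Lift of the spring pin, m: 0 when down, nearly 0.006 on the crest of a hump, at most 0.014. A spring presses it down with about 7 N, 8.5 N on a crest. 0 both on the open strip and in the notch.
- knob: Dark round knob on top of the stop's spring pin, upright disc 22 mm across, 12 mm thick, from 73 to 85 mm above the counter with the pin down; rises with the pin. Origin: underside centre. Not to be touched.
- catch: Low steel catch fixed on the index strip, 30 (x) x 40 (y) mm, axes like the guide's, 60 to 110 mm from the guide's middle towards either end. Two humps, 6 mm high on a 3 mm base, crests 7 mm either side of its middle, 30-degree slopes outside, 55-degree inside, a 5 mm wide notch between. Origin: underside centre, 22 mm above the counter.
- catch_notch (a point): Bottom middle of the catch's notch, 25 mm above the counter. The stop is set when stop_pin lies here along guide y. Pushing over the first hump takes about 6 to 9 N in all; then the push dips as the pin falls in and draws the stop to the notch by itself; going on over the second hump takes about 13 to 17 N, beyond it the stop runs free.
- bumper: Plain upright steel block with black rubber pads, 30 (x) x 22 (y) x 30 mm high, fixed on the index strip on the other side of the stop from the catch. It blocks the stop's bracket (rigid stop, no notch). Origin: underside centre, 22 mm above the counter.
- mug: Earthen-coloured mug, 80 mm across, 85 mm high, handle on its +y side. Loose, beside the board. Origin: underside centre. Leave alone.
- ramekin: Small white cup, 72 mm across, 45 mm high. Loose, beside the board. Origin: underside centre. Leave alone.
- spoon: Wooden-handled spoon, 220 mm long, about 20 mm thick, lying on the board along the rail, on the board's -x side. Loose. Origin: middle of its length, at its underside. Leave alone.

How it is judged:
On the way, in this order (a step that is already met when the one before it is completed fails the run):
1. the pin rides up on the catch's hump (value of joint pin above 0.0035 m and horizontal distance between stop_pin and catch_notch below 0.025 m), for 0.02 s.
2. the pin has dropped into the notch (y of stop_pin in the frame of catch_notch between -0.0025 and 0.0025 m and value of joint pin below 0.002 m), for 0.2 s.
At the end, for the whole second after the job is handed in: The stop rests with its pin down (lift under 2 mm) in the catch's notch, within 2.5 mm of its middle along the rail (all of step 2 and velocity of joint stop between -0.005 and 0.005 m/s); the robot touches nothing.
It fails at once if the pin is pulled up instead of being pushed over the hump (lift over 9 mm) (value of joint pin above 0.009 m).
It fails at once if the pin's knob is gripped or pushed (over 3 N) (contact force between the fingers and knob above 3 N).
It fails at once if the stop is pushed roughly (over 40 N) (contact force between the fingers and stop above 40 N).
It fails at once if the mug, ramekin or spoon is shoved or lifted (more than 25 mm) (distance of any of mug, ramekin, spoon from where it was at the start of the episode above 0.025 m).
It also fails if it takes over 54 s, if anything falls off the work surface, if the arm or the gripper's body presses on something with over 40 N, if the wrist force passes 120 N, or if a joint passes its speed limit or range.

## Robot

A 6-joint arm with a two-finger parallel gripper is mounted at the origin on the work surface. World frame = base frame: x ahead of the robot, y to its left, z up, the work surface at z = 0. Lengths are in m, angles in rad, forces in N, time in s.
With the tool pointing down it reaches from about 0.325 to 0.75 m from the base axis. Payload 7.6 kg.
Tool frame: the origin (TCP) lies on the centre line of the jaws, within the pads' length; the fingertips stand 17 mm ahead of it and the grasp point (between the pads) lies 2 mm behind it; z points along the fingers, y is the direction in which the jaws open and shut (so a half turn about z gives the same grasp; the last joint's range is limited). The gripper opens to 85 mm and grips with 20 to 120 N. Pads are 22 mm wide; open, the fingers measure 114 mm over their backs; the gripper's body (76 mm by 85 mm) begins 54 mm behind the grasp point. The pads swing forward as they close: fully open they stand 13 mm farther back than shut.
Start: joints at [-1.408, 0.052, 1.401, -0, 1.689, -0.07], TCP at [0.121, -0.511, 0.228] pointing down, gripper open.
Joint ranges: [-2.9, 2.9], [-0.91, 2.17], [0.12, 2.37], [-1.06, 4.2], [0.26, 2.73], [-2.93, 2.93]. Speed limits (rad/s): [2.57, 2.57, 3.01, 3.14, 3.14, 3.14].

## Interface

Orientations are given as a 3x3 rotation matrix whose columns are the frame's x, y, z axes.
In Python, from workcell import ctrl, vision gives the robot as it stands.
- The arm moves only by the tool step_arm, never from a script. Its argument "deltas" is a list that holds one entry, the list of rows, each a list of 7 numbers: the turn, a rotation vector about the tool's x, y, z in units of 45 degrees (1.0 is 45 degrees), then the shift along the tool's x, y, z in units of 0.25 m (1.0 is 0.25 m), then the closure, from 0 (fully open) to 1 (shut). A call has 1 to 10 rows; each row is the pose to reach, as a shift and turn from the pose commanded when the call began, along the tool's axes at that moment; what a row does not reach only later rows make up. A row lasts 1/12 s, in which the tool goes at most 41.7 mm and 7.16 degrees, less where a joint would pass 70% of its speed; a pose out of reach is approached as far as the arm can. A call with a number of a shift or a turn outside -1 to 1 is refused whole. A call with a gripper value outside its range is refused whole. The fingers move at their own pace and stop on an object; "grip_force" is the grip in N (left out, the last holds). Time passes only in rows, so rows that repeat a pose let the fingers close. It gives the time, the measured TCP pose, the force and the opening at its end, in the units of the state.
- ctrl.observe(): the state, without advancing time (a new reading comes with each control period).
- vision.capture(name): name is "scene" or "side" or "wrist"; returns a dict with "image" (480x640x3 uint8, red, green, blue), "mtx" (3x3 intrinsics, pixels), "world_from_camera" (4x4, takes a point from camera to world coordinates). Camera axes: x right, y down, z forward; pixel columns grow to the right and rows downward; lengths in m; the calibration is good to about 2 mm. The wrist camera is an equidistant fisheye: a pixel r from the principal point sees the ray r / f radians off the axis. A picture is of the moment at which its call begins. There is no depth.
- ctrl.finish_job(): hands the job in, once; it reports no verdict.
The state is a dict: "time": time; "joint_pos": joint angles; "joint_vel": joint speeds; "effort": joint torques, N m; "tcp_pos": TCP position; "tcp_rot": TCP orientation; "force": force on the tool from outside, world axes, zero at the start; "torque": the same for the moment, N m; "gripper_width": finger opening in m.
Only numpy, scipy, OpenCV 4.12 (cv2) and the standard library are available. Lean on these libraries where they do the work, as an engineer would, in place of code of your own. Each camera call takes 0.05 s, during which the arm holds its last target.

## Working session

There is one attempt and no reset: what is moved stays moved. The work goes in short steps, Python scripts to look and compute and a tool call to move; the robot and the scene stay as the last step left them, time stands still between calls to the robot, and variables do not carry over. Pictures are saved under pics/ and viewed, and the job is handed in when it is done.

Besides the shell and the picture viewer there is one more tool, called after "Request:" as name(argument=value, ...), one argument or row to a line, values as JSON. step_arm: Moves the arm, as the interface text tells. Shifts and turns lie within -1 to 1; 1 stands for 0.25 m of shift or 45 degrees of turn. Its arguments: {"type":"object","properties":{"deltas":{"type":"array","items":{"type":"array","items":{"type":"array","items":{"type":"number"}}}},"grip_force":{"type":"number"}},"required":["deltas"]}

```bash
mkdir -p pics; ls
python3 - <<'E'
from workcell import ctrl, vision
import cv2,numpy as np
np.set_printoptions(precision=4,suppress=True)
s=ctrl.observe();print(s)
for n in ["scene","side","wrist"]:
    c=vision.capture(n);cv2.imwrite(f"pics/{n}0.png",c["image"][:,:,::-1]);np.savez(f"{n}0.npz",**c)
    print(n,c["mtx"],c["world_from_camera"])
E
```

```text
pics
{'time': 0.0, 'joint_pos': array([-1.4083,  0.0528,  1.4017,  0.    ,  1.6886, -0.0703]), 'joint_vel': array([-0.0022,  0.0002,  0.0018, -0.0009,  0.0009,  0.0007]), 'effort': array([  0.0008, -38.1669, -36.0186,  -0.0001,   0.0062,   0.    ]), 'tcp_pos': array([ 0.1211, -0.5105,  0.2268]), 'tcp_rot': array([[ 0.973 ,  0.2307, -0.0002],
       [ 0.2307, -0.973 ,  0.0016],
       [ 0.0001, -0.0016, -1.    ]]), 'force': array([-0.3939, -0.321 , -0.3759]), 'torque': array([-0.004 ,  0.0288,  0.03  ]), 'gripper_width': 0.08518136199796462}
scene [[490.5732   0.     314.3709]
 [  0.     490.5732 243.0559]
 [  0.       0.       1.    ]] [[ 0.1067  0.6775 -0.7277  1.3416]
 [ 0.9942 -0.0816  0.0698 -0.0578]
 [-0.0121 -0.731  -0.6823  0.8245]
 [ 0.      0.      0.      1.    ]]
side [[580.4431   0.     313.0338]
 [  0.     580.4431 242.8206]
 [  0.       0.       1.    ]] [[-0.9173 -0.2134  0.3361  0.2112]
 [-0.398   0.5149 -0.7593  0.8169]
 [-0.011  -0.8303 -0.5573  0.6773]
 [ 0.      0.      0.      1.    ]]
wrist [[371.6483   0.     326.7687]
 [  0.     371.6483 235.0248]
 [  0.       0.       1.    ]] [[ 0.2302 -0.9351 -0.2692  0.1896]
 [-0.9731 -0.2215 -0.0627 -0.4933]
 [-0.001   0.2765 -0.961   0.3734]
 [ 0.      0.      0.      1.    ]]
```

View pics/scene0.png

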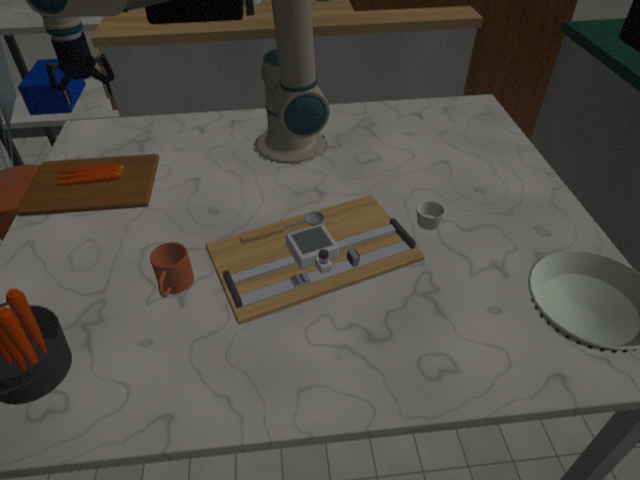

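View pics/side0.png

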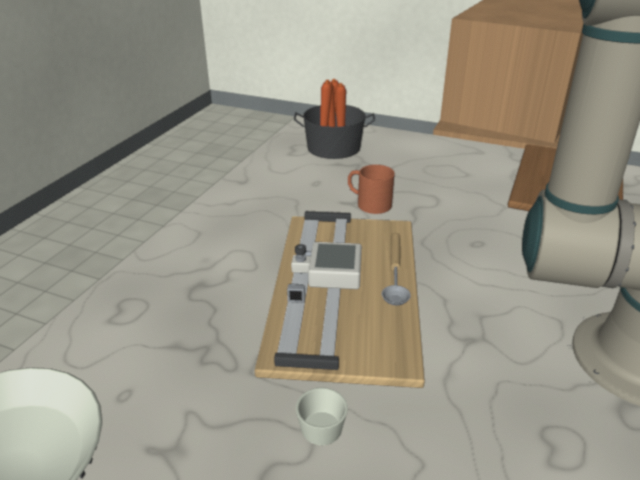

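View pics/wrist0.png

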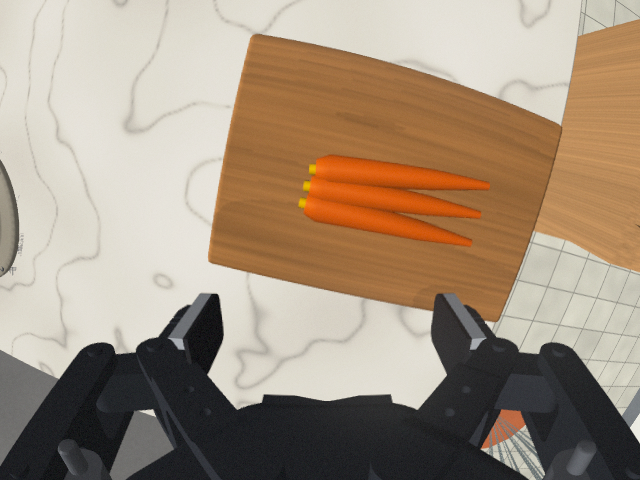

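The scene view shows the board with the stop at about (312,242). The two-humped catch is at about (300,280), towards the mug, and the bumper is at about (353,256), towards the ramekin. So the push goes towards the mug (−y). Next I'll zoom in to measure.

Run:
```python
import cv2,numpy as np
a=cv2.imread("pics/scene0.png")[190:325,200:430];cv2.imwrite("pics/scene0z.png",cv2.resize(a,None,fx=3.4,fy=3.4,interpolation=cv2.INTER_CUBIC))
a=cv2.imread("pics/side0.png")[200:390,250:430];cv2.imwrite("pics/side0z.png",cv2.resize(a,None,fx=3,fy=3,interpolation=cv2.INTER_CUBIC))
```

```text
(no output)
```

View pics/scene0z.png

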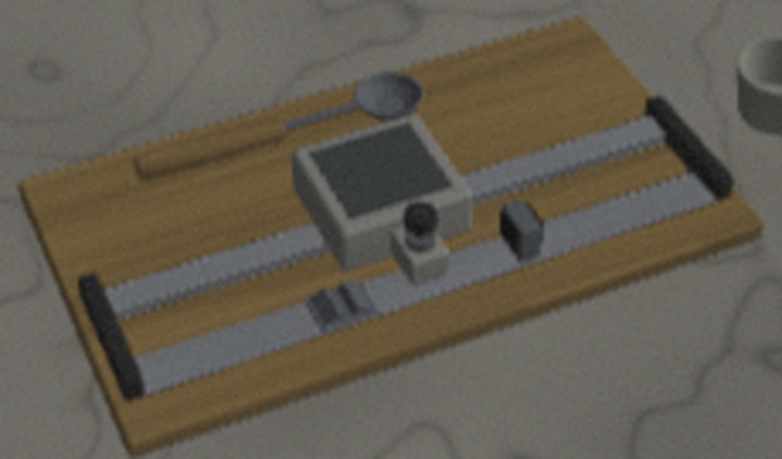

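View pics/side0z.png

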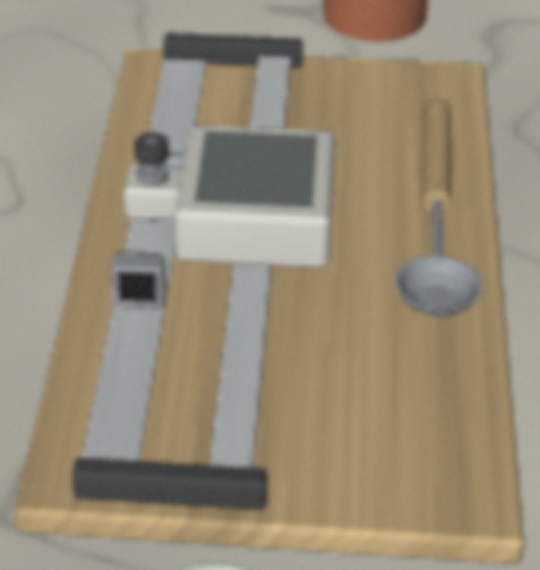

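```bash
cat > h.py <<'E'
import cv2,numpy as np
np.set_printoptions(precision=4,suppress=True)
def load(n): return dict(np.load(n+".npz"))
def plane(c,px,z):
    px=np.atleast_2d(np.asarray(px,float));K=c["mtx"];T=c["world_from_camera"]
    d=np.c_[px,np.ones(len(px))]@np.linalg.inv(K).T@T[:3,:3].T
    o=T[:3,3];return o+d*((z-o[2])/d[:,2])[:,None]
def proj(c,P):
    P=np.atleast_2d(P);T=c["world_from_camera"];q=(P-T[:3,3])@T[:3,:3];q=q@c["mtx"].T;return q[:,:2]/q[:,2:]
E
python3 - <<'E'
from h import *
for n,box in [("scene0",(190,325,200,430)),("side0",(205,390,250,430))]:
    c=load(n);im=c["image"];hsv=cv2.cvtColor(im,cv2.COLOR_RGB2HSV)
    m=((hsv[:,:,0]>10)&(hsv[:,:,0]<28)&(hsv[:,:,1]>75)).astype(np.uint8)
    k=np.zeros_like(m);k[box[0]:box[1],box[2]:box[3]]=1;m*=k
    m=cv2.morphologyEx(m,cv2.MORPH_OPEN,np.ones((3,3)))
    cs,_=cv2.findContours(m,cv2.RETR_EXTERNAL,cv2.CHAIN_APPROX_NONE)
    pts=np.vstack([q for q in cs if cv2.contourArea(q)>100]);hull=cv2.convexHull(pts)
    ap=cv2.approxPolyDP(hull,4,True)[:,0]
    print(n,ap.tolist(),len(cs)); P=plane(c,ap,.018);print(P)
    v=cv2.cvtColor(m*255,cv2.COLOR_GRAY2BGR);cv2.polylines(v,[ap[:,None]],True,(0,0,255));cv2.imwrite(f"pics/{n}m.png",v)
# hand-picked
c=load("scene0");p=np.array([(22,183),(583,17),(764,225),(132,440)])/3.4+[200,190]-.35
P=plane(c,p,.018);print("scene hand",P,[np.linalg.norm(P[i]-P[i-1]) for i in range(4)])
c=load("side0");p=np.array([(126,52),(484,63),(521,543),(16,514)])/3+[250,200]-.33
P=plane(c,p,.018);print("side hand",P,[np.linalg.norm(P[i]-P[i-1]) for i in range(4)])
# white block top corners z=.068
c=load("scene0");p=np.array([(295,155),(412,120),(470,190),(345,225)])/3.4+[200,190]-.35
P=plane(c,p,.068);print("block scene",P,P.mean(0),[np.linalg.norm(P[i]-P[i-1]) for i in range(4)])
c=load("side0");p=np.array([(190,127),(331,132),(329,214),(178,210)])/3+[250,200]-.33
P=plane(c,p,.068);print("block side",P,P.mean(0),[np.linalg.norm(P[i]-P[i-1]) for i in range(4)])
E
```

```text
scene0 [[423, 258], [238, 323], [206, 243], [371, 195]] 6
[[ 0.5622  0.2699  0.018 ]
 [ 0.7022 -0.157   0.018 ]
 [ 0.4499 -0.2357  0.018 ]
 [ 0.3115  0.1958  0.018 ]]
side0 [[293, 217], [410, 223], [422, 386], [256, 375]] 3
[[ 0.6896 -0.1575  0.018 ]
 [ 0.4475 -0.2307  0.018 ]
 [ 0.3072  0.2069  0.018 ]
 [ 0.5453  0.2835  0.018 ]]
scene hand [[ 0.4516 -0.2353  0.018 ]
 [ 0.3101  0.1965  0.018 ]
 [ 0.5556  0.275   0.018 ]
 [ 0.692  -0.1561  0.018 ]] [np.float64(0.2531212804517868), np.float64(0.4543421782752511), np.float64(0.257766538325267), np.float64(0.4521315992128079)]
side hand [[ 0.6923 -0.1564  0.018 ]
 [ 0.448  -0.2408  0.018 ]
 [ 0.3081  0.1958  0.018 ]
 [ 0.5507  0.2768  0.018 ]] [np.float64(0.45579461862827736), np.float64(0.2584448002591689), np.float64(0.45849563822048944), np.float64(0.25574198929180764)]
block scene [[ 0.5008 -0.0416  0.068 ]
 [ 0.4745  0.0413  0.068 ]
 [ 0.5492  0.0711  0.068 ]
 [ 0.5722 -0.0138  0.068 ]] [0.5242 0.0143 0.068 ] [np.float64(0.07656475342462837), np.float64(0.08691280076331016), np.float64(0.08042568184007742), np.float64(0.08797212418109261)]
block side [[ 0.5799 -0.0158  0.068 ]
 [ 0.4962 -0.0445  0.068 ]
 [ 0.4684  0.037   0.068 ]
 [ 0.5515  0.0673  0.068 ]] [0.524 0.011 0.068] [np.float64(0.08785258014894441), np.float64(0.08849485018692853), np.float64(0.08601244548428263), np.float64(0.08848692694272071)]
```

Run:
```python
from h import *
c=load("scene0");a=c["image"][:,:,::-1]
cv2.imwrite("pics/catch_z.png",cv2.resize(a[262:298,282:352],None,fx=11,fy=11,interpolation=cv2.INTER_CUBIC))
c2=load("side0")
C=np.array([.501,.0195]);t=np.deg2rad(17.85);gx=np.array([np.cos(t),np.sin(t)]);gy=np.array([-np.sin(t),np.cos(t)])
for s in [-.06,-.08,-.1]:
  for z in (.025,.031): print(s,z,proj(c,np.r_[C+gx*.084+gy*s,z])[0],proj(c2,np.r_[C+gx*.084+gy*s,z])[0])
```

```text
-0.06 0.025 [303.6482 278.092 ] [303.2197 259.3863]
-0.06 0.031 [303.5748 276.2408] [303.1561 256.8538]
-0.08 0.025 [295.3137 280.8644] [304.3567 253.4879]
-0.08 0.031 [295.2084 279.0137] [304.2973 250.9748]
-0.1 0.025 [286.8897 283.6665] [305.4611 247.758 ]
-0.1 0.031 [286.7517 281.8166] [305.4058 245.2643]
```

View pics/catch_z.png

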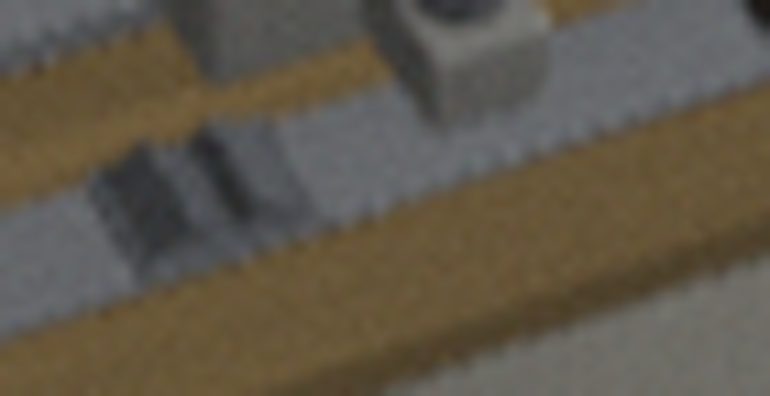

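Edges and sizes agree (0.255×0.455 m, block 88–96 mm). The board centre is about (0.501,0.0195) with a yaw of about 17.9°. The stop is at about s=−0.013 and the notch at about s=−0.068. I'll close the fingers and move above the +y side of the block, with tool x along guide +y.

Request:
step_arm(
  deltas=[
    [[0, 0, -1, 0.9, -0.9, 0, 1], [0, 0, -1, 0.9, -0.9, 0, 1], [0, 0, -1, 0.9, -0.9, 0, 1], [0, 0, -1, 0.9, -0.9, 0, 1], [0, 0, -1, 0.9, -0.9, 0, 1], [0, 0, -1, 0.9, -0.9, 0, 1], [0, 0, -1, 0.9, -0.9, 0, 1], [0, 0, -1, 0.9, -0.9, 0, 1], [0, 0, -1, 0.9, -0.9, 0, 1]],
  ],
  grip_force=20,
)

```text
time: 0.9
tcp_pos: [0.2899, -0.2367, 0.2277]
tcp_rot: [[0.52, 0.854, 0.001], [0.854, -0.52, 0.0], [0.001, 0.001, -1.0]]
force: [-0.4, -0.5, 0.2]
gripper_width: -0.0003
```

```bash
cat > go.py <<'E'
from h import *
from workcell import ctrl
from scipy.spatial.transform import Rotation as Ro
import sys
C=np.array([.501,.0195]);t=np.deg2rad(17.85);gx=np.array([np.cos(t),np.sin(t)]);gy=np.array([-np.sin(t),np.cos(t)])
def st():
    s=ctrl.observe();d=s["tcp_pos"][:2]-C
    print("t",s["time"],"tcp",s["tcp_pos"],"guide",np.array([d@gx,d@gy]),"F",s["force"],"F.gy",s["force"][:2]@gy,"w",s["gripper_width"]);return s
def need(X,S,Z):
    s=st();R=s["tcp_rot"];Rt=np.c_[np.r_[gy,0],np.r_[gx,0],[0,0,-1]]
    print("turn",Ro.from_matrix(R.T@Rt).as_rotvec(degrees=True)/45,"shift",R.T@(np.r_[C+gx*X+gy*S,Z]-s["tcp_pos"])/.25)
if __name__=="__main__":
    if len(sys.argv)>1: need(*map(float,sys.argv[1:4]))
    else: st()
E
python3 go.py .02 .08 .16
```

```text
t 0.9 tcp [ 0.2899 -0.2367  0.2277] guide [-0.2794 -0.1792] F [-0.388  -0.5307  0.1583] F.gy -0.3861985710628177 w -0.00025776199604599125
turn [ 0.0017 -0.0008 -1.0933] shift [ 1.5838 -0.0023  0.2727]
```

Request:
step_arm(
  deltas=[
    [[0, 0, -0.95, 0.98, 0, 0, 1], [0, 0, -0.95, 0.98, 0, 0, 1], [0, 0, -0.95, 0.98, 0, 0, 1], [0, 0, -0.95, 0.98, 0, 0, 1], [0, 0, -0.95, 0.98, 0, 0, 1], [0, 0, -0.95, 0.98, 0, 0, 1], [0, 0, -0.95, 0.98, 0, 0, 1], [0, 0, -0.95, 0.98, 0, 0, 1]],
  ],
)

```text
time: 1.57
tcp_pos: [0.417, -0.0306, 0.227]
tcp_rot: [[-0.195, 0.981, -0.001], [0.981, 0.195, -0.0], [0.0, -0.001, -1.0]]
force: [0.4, -0.5, -0.6]
gripper_width: 0.0001
```

```bash
python3 go.py .02 .08 .16
```

```text
t 1.5667 tcp [ 0.417  -0.0306  0.227 ] guide [-0.0953 -0.0219] F [ 0.3782 -0.4694 -0.6188] F.gy -0.5627083289612428 w 8.911280897958792e-05
turn [-0.0019 -0.0002 -0.1468] shift [0.458  0.4116 0.2676]
```

Request:
step_arm(
  deltas=[
    [[0, 0, -0.147, 0.458, 0.412, 0, 1], [0, 0, -0.147, 0.458, 0.412, 0, 1], [0, 0, -0.147, 0.458, 0.412, 0, 1], [0, 0, -0.147, 0.458, 0.412, 0.1, 1], [0, 0, -0.147, 0.458, 0.412, 0.26, 1], [0, 0, -0.147, 0.458, 0.412, 0.26, 1], [0, 0, -0.147, 0.458, 0.412, 0.26, 1]],
  ],
)

```text
time: 2.15
tcp_pos: [0.4945, 0.0989, 0.161]
tcp_rot: [[-0.302, 0.953, -0.005], [0.953, 0.302, -0.001], [0.0, -0.006, -1.0]]
force: [-0.0, -0.8, 0.2]
gripper_width: -0.0002
```

```bash
python3 go.py .02 .08 .06
python3 - <<'E'
from workcell import vision
import cv2,numpy as np
for n in ["scene","wrist"]:
    c=vision.capture(n);cv2.imwrite(f"pics/{n}1.png",c["image"][:,:,::-1]);np.savez(f"{n}1.npz",**c)
E
```

```text
t 2.15 tcp [0.4945 0.0989 0.161 ] guide [0.0182 0.0776] F [-0.001  -0.7841  0.1878] F.gy -0.7460596093522954 w -0.00021048263134314067
turn [-0.0071 -0.0005 -0.0065] shift [0.0095 0.0096 0.4038]
```

View pics/wrist1.png

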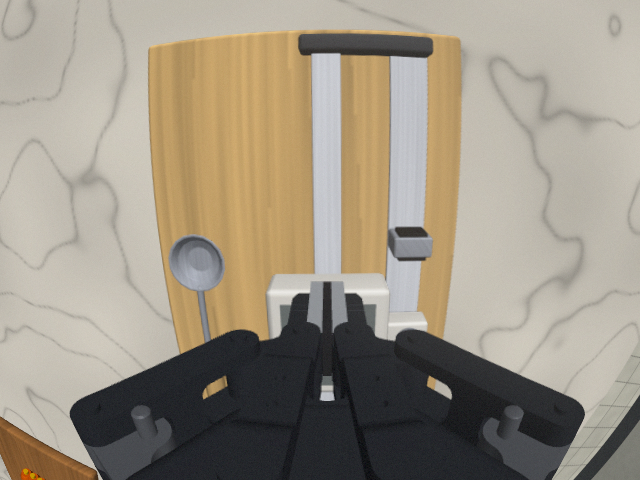

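View pics/scene1.png

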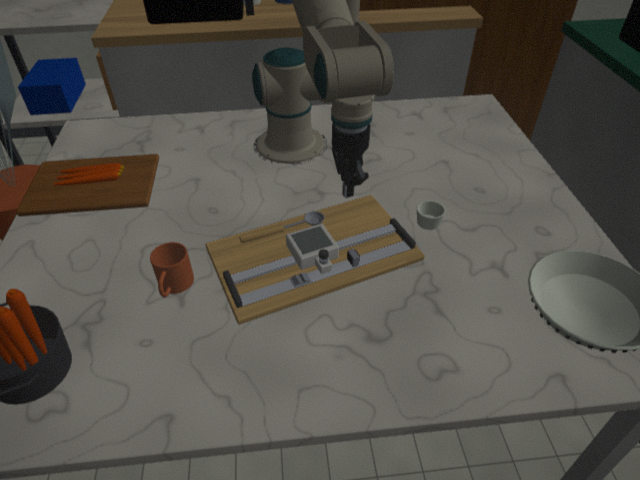

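The wrist view shows the fingertips centred over the rail (column 327), the block's end face at row 275, and the bumper well to the right at (410,243). The path down is clear, so I'll descend to TCP z≈0.062.

Request:
step_arm(
  deltas=[
    [[-0.007, 0, -0.006, 0.01, 0.01, 0.15, 1], [-0.007, 0, -0.006, 0.01, 0.01, 0.28, 1], [-0.007, 0, -0.006, 0.01, 0.01, 0.36, 1], [-0.007, 0, -0.006, 0.01, 0.01, 0.395, 1], [-0.007, 0, -0.006, 0.01, 0.01, 0.395, 1], [-0.007, 0, -0.006, 0.01, 0.01, 0.395, 1]],
  ],
)

```text
time: 2.75
tcp_pos: [0.4988, 0.1034, 0.0663]
tcp_rot: [[-0.308, 0.952, 0.009], [0.952, 0.308, 0.002], [-0.001, 0.009, -1.0]]
force: [0.4, 0.2, 0.5]
gripper_width: 0.0001
```

```bash
python3 go.py .02 .05 .062
```

```text
t 2.75 tcp [0.4988 0.1034 0.0663] guide [0.0236 0.0805] F [0.4069 0.2432 0.545 ] F.gy 0.10675170868722532 w 5.317500774810258e-05
turn [0.0113 0.0009 0.0013] shift [-0.1221 -0.0149  0.0173]
```

Request:
step_arm(
  deltas=[
    [[0.01, 0, 0, -0.04, -0.012, 0.01, 1], [0.01, 0, 0, -0.08, -0.012, 0.01, 1], [0.01, 0, 0, -0.1, -0.012, 0.01, 1], [0.01, 0, 0, -0.12, -0.012, 0.01, 1], [0.01, 0, 0, -0.12, -0.012, 0.01, 1]],
  ],
)

```text
time: 3.17
tcp_pos: [0.5045, 0.0732, 0.0618]
tcp_rot: [[-0.307, 0.952, -0.001], [0.952, 0.307, -0.001], [-0.001, -0.002, -1.0]]
force: [-0.4, -0.5, -0.3]
gripper_width: 0.0002
```

```bash
python3 go.py .02 .04 .062
```

```text
t 3.1667 tcp [0.5045 0.0732 0.0618] guide [0.0198 0.05  ] F [-0.4306 -0.4618 -0.2993] F.gy -0.30759011972419503 w 0.00022307420867641363
turn [-0.002   0.0007  0.0009] shift [-0.0402  0.0009 -0.0007]
```

Request:
step_arm(
  deltas=[
    [[0, 0, 0, -0.01, 0, 0, 1], [0, 0, 0, -0.02, 0, 0, 1], [0, 0, 0, -0.03, 0, 0, 1], [0, 0, 0, -0.04, 0, 0, 1], [0, 0, 0, -0.05, 0, 0, 1], [0, 0, 0, -0.06, 0, 0, 1], [0, 0, 0, -0.07, 0, 0, 1], [0, 0, 0, -0.08, 0, 0, 1], [0, 0, 0, -0.09, 0, 0, 1], [0, 0, 0, -0.1, 0, 0, 1]],
  ],
)

```text
time: 4.0
tcp_pos: [0.5117, 0.0504, 0.0613]
tcp_rot: [[-0.309, 0.951, -0.002], [0.951, 0.309, -0.001], [-0.0, -0.002, -1.0]]
force: [-0.4, 3.2, 0.8]
gripper_width: 0.0003
```

```bash
python3 go.py .02 .0 .062;python3 - <<'E'
from workcell import vision
from h import *
for n in ["scene","wrist","side"]:
    c=vision.capture(n);cv2.imwrite(f"pics/{n}2.png",c["image"][:,:,::-1]);np.savez(f"{n}2.npz",**c)
    if n=="scene":cv2.imwrite("pics/scene2z.png",cv2.resize(c["image"][225:305,270:380,::-1],None,fx=7,fy=7,interpolation=cv2.INTER_CUBIC))
E
```

```text
t 4.0 tcp [0.5117 0.0504 0.0613] guide [0.0196 0.0261] F [-0.4179  3.1932  0.8244] F.gy 3.1675514139018257 w 0.0002793878039367911
turn [-0.0029  0.0001  0.0028] shift [-0.1044  0.0013 -0.0026]
```

View pics/scene2z.png

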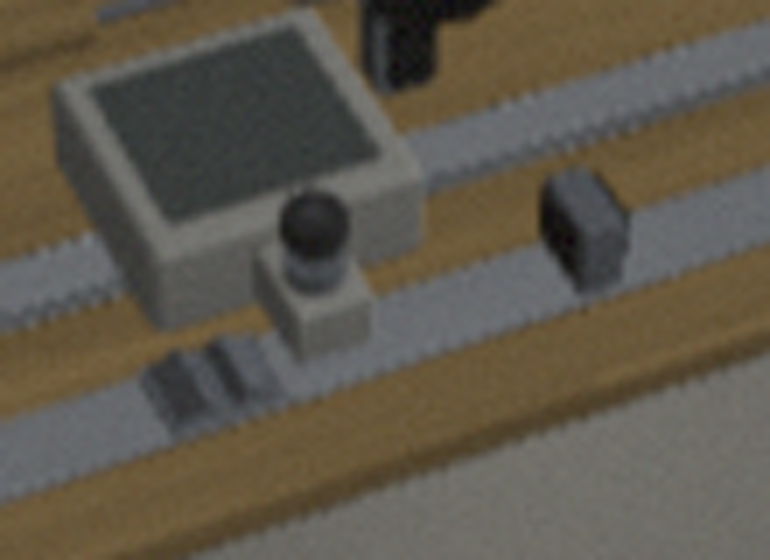

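View pics/wrist2.png

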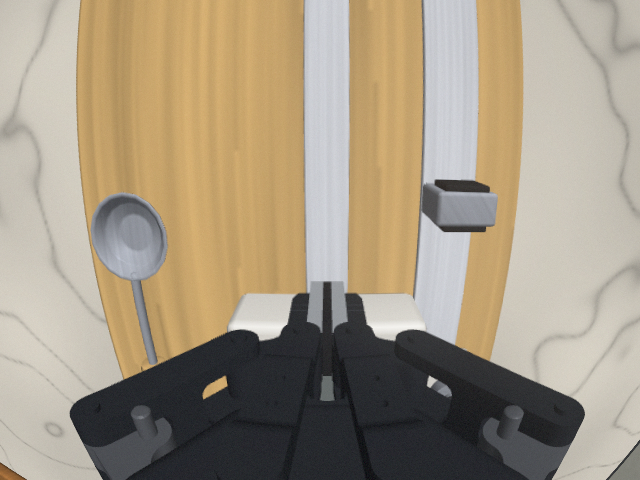

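The stop moves under 3.2 N (friction plus drag). I'll measure how far the pin still is from the notch.

Run:
```python
from go import *
c=load("scene2")
def g(p,z):
    P=plane(c,np.array(p)/7+[270,225]-.43,z)[:,:2]-C;return np.c_[P@gx,P@gy]
b=g([(55,85),(300,12),(420,165),(165,258)],.068);print("block",b,b.mean(0))
print("knob top",g([(316,213)],.085))
print("dark inner slope mid (notch+4.6mm)",g([(227,372)],.028))
print("catch corners",g([(175,432),(282,395)],.022), g([(145,378),(245,335)],.025))
print("outer slope dark mid (notch-12mm)",g([(177,390)],.028))
```

```text
block [[-0.0228 -0.0787]
 [-0.0225  0.009 ]
 [ 0.0615  0.0138]
 [ 0.0663 -0.076 ]] [ 0.0206 -0.033 ]
knob top [[ 0.0836 -0.0322]]
dark inner slope mid (notch+4.6mm) [[ 0.084  -0.0639]]
catch corners [[ 0.0956 -0.0867]
 [ 0.0952 -0.0499]] [[ 0.073  -0.0875]
 [ 0.0689 -0.0513]]
outer slope dark mid (notch-12mm) [[ 0.0846 -0.0812]]
```

Request:
step_arm(
  deltas=[
    [[0, 0, 0, -0.01, 0, 0, 1], [0, 0, 0, -0.02, 0, 0, 1], [0, 0, 0, -0.03, 0, 0, 1], [0, 0, 0, -0.04, 0, 0, 1], [0, 0, 0, -0.05, 0, 0, 1], [0, 0, 0, -0.06, 0, 0, 1]],
  ],
)

```text
time: 4.65
tcp_pos: [0.5162, 0.0361, 0.0612]
tcp_rot: [[-0.309, 0.951, -0.002], [0.951, 0.309, -0.001], [-0.0, -0.003, -1.0]]
force: [-1.0, 1.6, -0.3]
gripper_width: 0.0001
```

```bash
python3 go.py .02 -.003 .062
```

```text
t 4.65 tcp [0.5162 0.0361 0.0612] guide [0.0196 0.0111] F [-1.036   1.6113 -0.2913] F.gy 1.8512454274393322 w 7.296486435111561e-05
turn [-0.0032  0.      0.0028] shift [-0.0564  0.0016 -0.003 ]
```

Request:
step_arm(
  deltas=[
    [[0, 0, 0, -0.004, 0, 0, 1], [0, 0, 0, -0.008, 0, 0, 1], [0, 0, 0, -0.012, 0, 0, 1], [0, 0, 0, -0.016, 0, 0, 1], [0, 0, 0, -0.02, 0, 0, 1], [0, 0, 0, -0.024, 0, 0, 1]],
  ],
)

```text
time: 5.15
tcp_pos: [0.5177, 0.0314, 0.0613]
tcp_rot: [[-0.309, 0.951, -0.003], [0.951, 0.309, 0.001], [0.002, -0.003, -1.0]]
force: [-3.0, 7.2, 1.8]
gripper_width: -0.0
```

```bash
python3 go.py .02 -.003 .062
```

```text
t 5.15 tcp [0.5177 0.0314 0.0613] guide [0.0196 0.0062] F [-2.9799  7.1735  1.8124] F.gy 7.741643273673064 w -2.679118499282349e-05
turn [-0.0034 -0.0023  0.0031] shift [-0.0367  0.0016 -0.003 ]
```

Request:
step_arm(
  deltas=[
    [[0, 0, 0, -0.004, 0, 0, 1], [0, 0, 0, -0.008, 0, 0, 1], [0, 0, 0, -0.012, 0, 0, 1], [0, 0, 0, -0.016, 0, 0, 1], [0, 0, 0, -0.02, 0, 0, 1]],
  ],
)

```text
time: 5.57
tcp_pos: [0.5191, 0.0273, 0.0612]
tcp_rot: [[-0.309, 0.951, -0.004], [0.951, 0.309, 0.002], [0.003, -0.003, -1.0]]
force: [-3.4, 9.0, 1.0]
gripper_width: 0.0
```

```bash
python3 go.py .02 -.003 .062
```

```text
t 5.5667 tcp [0.5191 0.0273 0.0612] guide [0.0196 0.0018] F [-3.4055  8.9783  1.0448] F.gy 9.589951192219491 w 3.686146933224756e-05
turn [-0.0037 -0.0036  0.0038] shift [-0.0194  0.0016 -0.0032]
```

Request:
step_arm(
  deltas=[
    [[0, 0, 0, -0.003, 0, 0, 1], [0, 0, 0, -0.006, 0, 0, 1], [0, 0, 0, -0.009, 0, 0, 1], [0, 0, 0, -0.012, 0, 0, 1]],
  ],
)

```text
time: 5.9
tcp_pos: [0.5202, 0.0238, 0.0613]
tcp_rot: [[-0.309, 0.951, -0.003], [0.951, 0.309, 0.0], [0.001, -0.003, -1.0]]
force: [-2.5, 4.8, 1.5]
gripper_width: 0.0
```

```bash
python3 go.py .02 -.003 .062
```

```text
t 5.9 tcp [0.5202 0.0238 0.0613] guide [ 0.0196 -0.0018] F [-2.4997  4.767   1.527 ] F.gy 5.303792705359934 w 1.8911583864882758e-05
turn [-0.0035 -0.0016  0.0037] shift [-0.0047  0.0016 -0.0029]
```

The force has dropped, so the pin is on the crest. I'll creep on.

Request:
step_arm(
  deltas=[
    [[0, 0, 0, -0.002, 0, 0, 1], [0, 0, 0, -0.004, 0, 0, 1], [0, 0, 0, -0.006, 0, 0, 1]],
  ],
)

```text
time: 6.15
tcp_pos: [0.5212, 0.021, 0.0614]
tcp_rot: [[-0.308, 0.951, -0.002], [0.951, 0.308, -0.002], [-0.001, -0.002, -1.0]]
force: [0.8, -0.4, -0.1]
gripper_width: 0.0002
```

```bash
python3 go.py .02 -.003 .062;python3 - <<'E'
from workcell import vision
from h import *
for n in ["scene"]:
    c=vision.capture(n);np.savez(f"{n}3.npz",**c)
    cv2.imwrite("pics/scene3z.png",cv2.resize(c["image"][225:305,270:380,::-1],None,fx=7,fy=7,interpolation=cv2.INTER_CUBIC))
E
```

```text
t 6.15 tcp [0.5212 0.021  0.0614] guide [ 0.0197 -0.0047] F [ 0.7798 -0.4099 -0.1075] F.gy -0.6292255747778612 w 0.0001748939317641187
turn [-0.0027  0.0016  0.0026] shift [ 0.0069  0.0012 -0.0024]
```

View pics/scene3z.png

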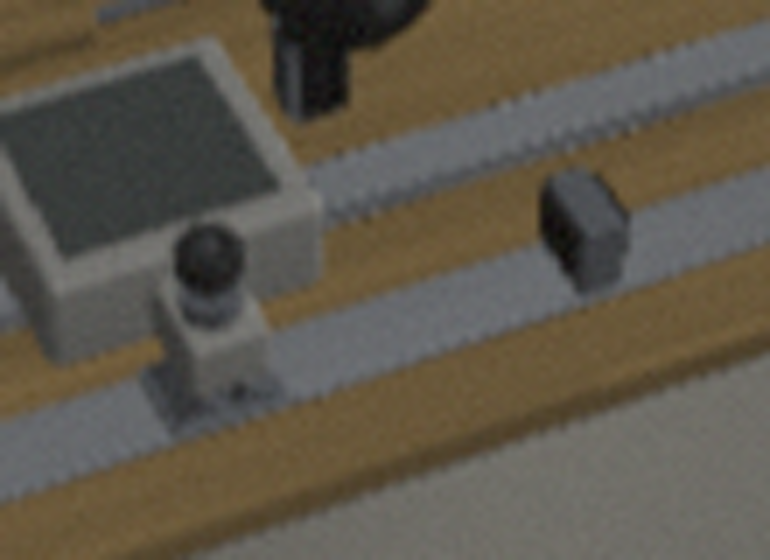

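The force fell to zero, as it should when the pin drops and draws the stop away from the fingers. In the picture the bracket sits over the middle of the catch, with the knob at zoom (210,258). Next I'll check the position and knob height.

```bash
python3 - <<'E'
from go import *
c=load("scene3")
def g(c,p,z):
    P=plane(c,np.array(p)/7+[270,225]-.43,z)[:,:2]-C;return np.c_[P@gx,P@gy]
# knob: dark blob centroid
for n,box in (("scene2",(250,263,308,322)),("scene3",(255,268,292,308))):
    c=load(n);a=c["image"].max(2)[box[0]:box[1],box[2]:box[3]];y,x=np.nonzero(a<62)
    px=np.array([[x.mean()+box[2],y.mean()+box[0]]]);P=plane(c,px,.080)[:,:2]-C;print(n,len(x),px,"knob x,s",P@gx,P@gy)
c=load("scene3");print("corners right",g(c,[(205,38),(322,195),(62,290)],.068))
print(g(load("scene2"),[(300,12),(420,165),(165,258)],.068))
E
python3 go.py
```

```text
scene2 84 [[314.1667 256.8333]] knob x,s [0.0836] [-0.0335]
scene3 86 [[299.0698 261.5581]] knob x,s [0.0832] [-0.0687]
corners right [[-0.0237 -0.025 ]
 [ 0.061  -0.0203]
 [ 0.0659 -0.1101]]
[[-0.0225  0.009 ]
 [ 0.0615  0.0138]
 [ 0.0663 -0.076 ]]
t 6.2 tcp [0.5212 0.0209 0.0614] guide [ 0.0197 -0.0048] F [-0.2124 -0.5888 -0.7525] F.gy -0.49532113928733895 w -4.737505154995677e-05
```

The knob is at s=−0.0687 and the notch at about −0.0687. The stop moved about 4 mm further than the fingers did. Now I'll back off and lift away.

Request:
step_arm(
  deltas=[
    [[0, 0, 0, 0.04, 0, 0, 1], [0, 0, 0, 0.1, 0, 0, 1], [0, 0, 0, 0.16, 0, 0, 1], [0, 0, 0, 0.16, 0, -0.15, 1], [0, 0, 0, 0.16, 0, -0.3, 1], [0, 0, 0, 0.16, 0, -0.45, 1], [0, 0, 0, 0.16, 0, -0.5, 1], [0, 0, 0, 0.16, 0, -0.5, 1], [0, 0, 0, 0.16, 0, -0.5, 1], [0, 0, 0, 0.16, 0, -0.5, 1]],
  ],
)

```text
time: 7.03
tcp_pos: [0.5082, 0.0598, 0.1846]
tcp_rot: [[-0.309, 0.951, -0.005], [0.951, 0.309, -0.001], [0.001, -0.005, -1.0]]
force: [-0.0, -0.2, -0.5]
gripper_width: 0.0002
```

```bash
python3 go.py;python3 - <<'E'
from workcell import vision
from go import *
for n in ["scene","side"]:
    c=vision.capture(n);np.savez(f"{n}4.npz",**c)
    a=c["image"][225:305,270:380] if n=="scene" else c["image"][190:300,250:370]
    cv2.imwrite(f"pics/{n}4z.png",cv2.resize(a[:,:,::-1],None,fx=5,fy=5,interpolation=cv2.INTER_CUBIC))
c=load("scene4");box=(255,268,292,308);a=c["image"].max(2)[box[0]:box[1],box[2]:box[3]];y,x=np.nonzero(a<62)
px=np.array([[x.mean()+box[2],y.mean()+box[0]]]);P=plane(c,px,.080)[:,:2]-C;print(len(x),px,"knob x,s",P@gx,P@gy)
E
```

```text
t 7.0333 tcp [0.5082 0.0598 0.1846] guide [0.0192 0.0362] F [-0.0299 -0.1702 -0.5007] F.gy -0.15279257842594238 w 0.00016726351714080548
83 [[299.1084 261.5904]] knob x,s [0.0834] [-0.0687]
```

View pics/scene4z.png

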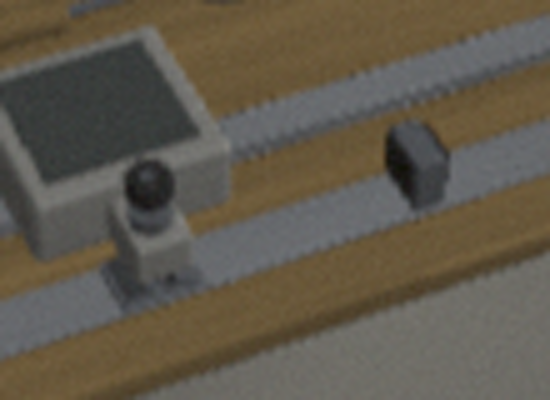

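View pics/side4z.png

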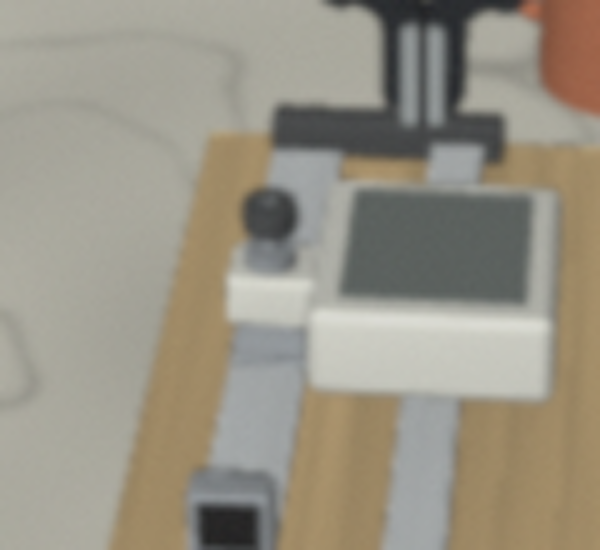

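With the hand clear, the stop has stayed put: the knob is unchanged at s=−0.0687. The knob stands about as far above the bracket as at the start (13 px against 13.7 px in the side view), so the pin is down.

```bash
python3 -c "
from workcell import ctrl
print(ctrl.finish_job())"
```

```text
the job is handed in; nothing more can be done
None
```

The stop is set in the notch between the catch's two humps, the hand is clear, and the job is handed in at about 7 s. No verdict was reported.

I closed the fingers and pushed the white block's +y end face gently towards the catch. The push was about 2–3 N on the open rail and read at most 9.6 N on the first hump, slightly over the 6–9 N expected. It fell to zero when the pin dropped into the notch, and I then backed off and lifted away.

**Position along the rail:** the knob was at −68.7 mm both before and after I took the hand away. The notch measured about −68.5 to −69 mm. That is within the 2.5 mm allowance, though the camera calibration is only good to about 2 mm.
**Extra travel:** the stop went about 4 mm further than the fingers, which fits the pin drawing it into the notch by itself.
**Pin height:** in the side view the knob stands about as far above the bracket as at the start, so the pin looks down. This was judged by eye, with no direct reading of the lift.
**Other things:** the fingers never went near the knob, mug, ramekin or spoon, but I did not re-measure those three afterwards.

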